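# Torque the boom foot's bolt until the wrench breaks over

## Task

A break-over torque wrench is already seated on the bolt of one of the two microphone-boom feet. Swing its grip clockwise (seen from above) to run the bolt home and go on until the wrench's hinge breaks over, so that the handle is clearly kinked, by about 20 degrees; stop there, well short of folding the hinge to its end stop at 45 degrees, and let go. Do not turn the plain rigid ratchet on the other foot.

Things in the scene. Friction and masses are not known exactly. Their poses are not given: they have to be found in the camera images.
- bolt_turn (a joint): Angle of the torque wrench's head and bolt, rad, growing clockwise seen from above. Starts at 0 to 0.35, turns lightly (about 2 N at the grip) to 0.6: bolt home, dead stop. Stays where left. The upright bolt is 165 mm from the grip's centre, in a grey foot plate (135 x 90 x 12 mm) whose post (30 mm wide, top 62 mm above the bench) stands 58 mm beyond the bolt, away from the robot.
- breakover (a joint): Bend of the torque wrench's hinge, rad: 0 straight, growing as the handle bends clockwise (from above) relative to the head; end stop 0.8. Upright hinge pin in a fork, 50 mm from the bolt's axis, 115 mm from the grip's centre. Stays straight until the bolt is home, then gives way at about 11 N pushed sideways at the grip, bends on under the same push and stays where left.
- torque_grip (a point): Centre of the torque wrench's grip: dark ribbed level cylinder, 24 mm thick, 94 mm long, its axis 45 mm above the bench, free space under and around it. A 16 mm steel tube leads on to the hinge fork; the wrench is 240 mm long. x axis: level, along the handle to the hinge (while straight, to the bolt); z up. Told by the fork and pin near its head and the thick grip.
- ratchet_grip (a point): Point on the handle of the plain ratchet on the other, equal foot, 165 mm from its bolt, 45 mm above the bench; x axis along the handle to its bolt. Slim rigid steel handle, 13 to 18 mm thick, no hinge, round 42 mm head. Not to be turned: it swings about its bolt if pushed. Either tool may be on the left or the right foot.

How it is judged:
By the outcome, as a careful person would: the job done as asked, in the order asked, and still so for the second after the job is handed in, with the robot touching nothing.
It also fails if it takes over 37 s, if anything falls off the work surface, if the arm or the gripper's body presses on something with over 40 N, if the wrist force passes 120 N, or if a joint passes its speed limit or range.

## Robot

A 6-joint arm with a two-finger parallel gripper is mounted at the origin on the work surface. World frame = base frame: x ahead of the robot, y to its left, z up, the work surface at z = 0. Lengths are in m, angles in rad, forces in N, time in s.
With the tool pointing down it reaches from about 0.35 to 0.975 m from the base axis. Payload 4.9 kg.
Tool frame: the origin (TCP) lies midway between the tips of the shut fingers; the grasp point (between the pads) lies 19 mm behind it (manip.pinch_z is the x of the grasp point in the tool frame, in m); x points along the fingers, y is the direction in which the jaws open and shut, and the axes are right-handed (so a half turn about x gives the same grasp; the last joint's range is limited). The gripper opens to 85 mm and grips with 20 to 120 N. Pads are 22 mm wide; open, the fingers measure 114 mm over their backs; the gripper's body (76 mm by 85 mm) begins 54 mm behind the grasp point. The pads swing forward as they close: fully open they stand 13 mm farther back than shut.
Start: joints at [-1.252, 0.053, 1.613, -0, 1.476, -0.119], TCP at [0.265, -0.566, 0.231] pointing down, gripper open.
Joint ranges: [-3.01, 3.01], [-1.01, 2.22], [0.06, 2.58], [-1.02, 4.17], [0.09, 2.62], [-3.14, 3.14]. Speed limits (rad/s): [2.57, 2.57, 3.14, 3.14, 3.14, 3.14].

## Interface

Orientations are given as a unit quaternion [w, x, y, z].
In Python, from plant import sensors, cams, workorder, manip gives the robot as it stands.
- The arm moves only by the tool drive_tool, never from a script. Its argument "series" is a list of rows, each an object of numbers: "x", "y", "z": the shift along the tool's x, y, z in units of 25 mm (1.0 is 25 mm); "ax", "ay", "az": the turn, a rotation vector about the tool's x, y, z in units of 5 degrees (1.0 is 5 degrees). A call has 1 to 5 rows; each row is the pose to reach, as a shift and turn from the pose commanded when the call began, along the tool's axes at that moment; what a row does not reach only later rows make up. A row lasts 1/12 s, in which the tool goes at most 41.7 mm and 7.16 degrees, less where a joint would pass 70% of its speed; a pose out of reach is approached as far as the arm can. A call with a gripper value outside its range is refused whole. "hand" is the opening, from 0 (shut) to 1 (fully open), set as the call begins (left out, the last holds). The fingers move at their own pace and stop on an object; the grip force is fixed at half the most. Time passes only in rows, so rows that repeat a pose let the fingers close. It gives the time, the measured TCP pose, the force and the opening at its end, in the units of the state.
- sensors.state(): the state, without advancing time (a new reading comes with each control period).
- cams.grab_frame(name): name is "scene" or "top" or "wrist"; returns a dict with "img" (384x512x3 uint8, blue, green, red), "camera_matrix" (3x3 intrinsics, pixels), "k1" (the pictures are not rectified: a ray, as slopes to the right and down, at radius r is drawn at 1 + k1 r^2 times it, then the intrinsics apply), "cam_to_world" (4x4, takes a point from camera to world coordinates). Camera axes: x right, y down, z forward; pixel columns grow to the right and rows downward; lengths in m; the calibration is good to about 2 mm. A picture is of the moment at which its call begins. There is no depth.
- workorder.job_done(): hands the job in, once; it reports no verdict.
The state is a dict: "time": time; "joint_pos": joint angles; "joint_vel": joint speeds; "joint_efforts": joint torques, N m; "tool_pos": TCP position; "tool_rot": TCP orientation; "contact_force": force on the tool from outside, world axes, zero at the start; "ft_torque": the same for the moment, N m; "gripper_width": opening from 0.0 (shut) to 1.0 (fully open).
Only numpy, scipy, OpenCV 4.12 (cv2) and the standard library are available. Lean on these libraries where they do the work, as an engineer would, in place of code of your own. Each camera call takes 0.05 s, during which the arm holds its last target.

## Working session

There is one attempt and no reset: what is moved stays moved. The work goes in short steps, Python scripts to look and compute and a tool call to move; the robot and the scene stay as the last step left them, time stands still between calls to the robot, and variables do not carry over. Pictures are saved under pics/ and viewed, and the job is handed in when it is done.

Besides the shell and the picture viewer there is one more tool, called by a JSON object that holds its "op" and its "data". drive_tool: Moves the arm, as the interface text tells. Its arguments: {"type":"object","properties":{"series":{"type":"array","items":{"type":"object","properties":{"x":{"type":"number"},"y":{"type":"number"},"z":{"type":"number"},"ax":{"type":"number"},"ay":{"type":"number"},"az":{"type":"number"}}}},"hand":{"type":"number"}},"required":["series"]}

```bash
mkdir -p pics; cat > h.py <<'E'
import numpy as np, cv2
from plant import sensors, cams, workorder, manip
def grab(n,f):
    d=cams.grab_frame(n); cv2.imwrite('pics/'+f,d['img']); return d
def ray(d,u,v):
    K=np.array(d['camera_matrix']);T=np.array(d['cam_to_world'])
    p=cv2.undistortPoints(np.array([[[u,v]]],float),K,np.array([d['k1'],0,0,0],float))[0,0]
    return T[:3,3],T[:3,:3]@np.array([p[0],p[1],1])
def onz(d,u,v,z):
    o,r=ray(d,u,v); return o+r*(z-o[2])/r[2]
E
python3 - <<'E'
from h import *
import pickle
s=sensors.state();print(s, manip.pinch_z)
D={}
for n in ['scene','top','wrist']:
    D[n]=grab(n,n+'0.png');print(n,np.round(D[n]['cam_to_world'],3).tolist(),D[n]['k1'])
pickle.dump(D,open('d0.pkl','wb'))
E
```

```text
{'time': 0.0, 'joint_pos': array([-1.25200453e+00,  5.34003413e-02,  1.61429157e+00, -2.45194112e-05,
        1.47599117e+00, -1.19018388e-01]), 'joint_vel': array([-2.88543957e-04, -2.59885552e-04, -3.93630986e-04, -8.12113563e-04,
        5.12056091e-04, -3.15099684e-05]), 'joint_efforts': array([ 2.23905125e-03, -3.93683553e+01, -3.70176315e+01, -1.22629416e-05,
        6.91286725e-03,  2.14570974e-05]), 'tool_pos': array([ 0.26476107, -0.56546536,  0.23003751]), 'tool_rot': array([-0.15282219, -0.6901494 , -0.15429126,  0.69031398]), 'contact_force': array([-0.07367002,  0.92861926, -0.55121169]), 'ft_torque': array([-0.00539859,  0.01288434,  0.00407086]), 'gripper_width': 1.004832245701081} -0.0187
scene [[0.157, 0.629, -0.762, 1.241], [0.987, -0.109, 0.114, -0.195], [-0.011, -0.77, -0.638, 0.617], [0.0, 0.0, 0.0, 1.0]] -0.15312641054398188
top [[-0.016, -0.99, 0.141, 0.479], [-1.0, 0.019, 0.018, -0.108], [-0.02, -0.141, -0.99, 0.761], [0.0, 0.0, 0.0, 1.0]] 0.01428111067529737
wrist [[0.425, -0.866, -0.263, 0.334], [-0.905, -0.407, -0.121, -0.535], [-0.002, 0.289, -0.957, 0.372], [0.0, 0.0, 0.0, 1.0]] 0.0025404608320169788
```

View pics/top0.png

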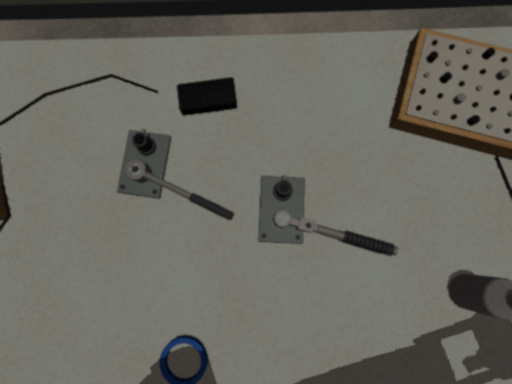

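View pics/scene0.png

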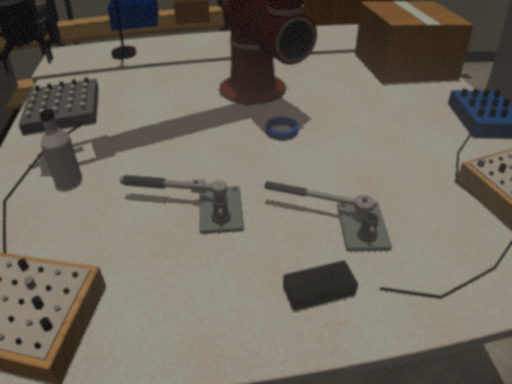

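The torque wrench is on the right foot: hinge pin near (309,226), ribbed grip around (370,243), and bolt at (283,219). The plain ratchet is on the left foot, at (135,170) to (232,216). Clockwise moves the grip down in the image, towards the robot.

```bash
python3 - <<'E'
from h import *
import pickle
D=pickle.load(open('d0.pkl','rb'));d=D['top']
im=d['img']
cv2.imwrite('pics/topz.png',cv2.resize(im[190:290,240:420],None,fx=4,fy=4,interpolation=cv2.INTER_CUBIC))
g=cv2.cvtColor(im,cv2.COLOR_BGR2GRAY)
m=(g<60).astype(np.uint8); m[:,:335]=0; m[:225]=0;m[262:]=0;m[:,405:]=0
n,l,st,c=cv2.connectedComponentsWithStats(m);print(st,c)
i=1+np.argmax(st[1:,4]);ys,xs=np.nonzero(l==i);print(cv2.minAreaRect(np.c_[xs,ys].astype(np.float32)))
print('grip',onz(d,*c[i],.045))
for n,u,v,z in [('bolt',283,219,.05),('hinge',309,226,.05),('end',397,250,.045),('ratchet grip',232,216,.045)]: print(n,onz(d,u,v,z))
s=sensors.state();from scipy.spatial.transform import Rotation as R
q=s['tool_rot'];print(R.from_quat(np.r_[q[1:],q[0]]).as_matrix())
E
```

```text
[[     0      0    512    384 195971]
 [   335    231     60     24    637]] [[255.13527001 191.33258492]
 [367.70800628 243.00470958]]
((364.8807373046875, 242.06422424316406), (60.151493072509766, 12.451742172241211), 16.699241638183594)
grip [ 0.49019184 -0.31884408  0.045     ]
bolt [ 0.53803869 -0.16004313  0.05      ]
hinge [ 0.52386294 -0.20888218  0.05      ]
end [ 0.47629913 -0.37262218  0.045     ]
ratchet grip [ 0.54600195 -0.06249772  0.045     ]
[[-5.20418879e-04  4.23938686e-01 -9.05690742e-01]
 [ 1.54801283e-03 -9.05689438e-01 -4.23938965e-01]
 [-9.99998666e-01 -1.62264673e-03 -1.84924645e-04]]
```

View pics/topz.png

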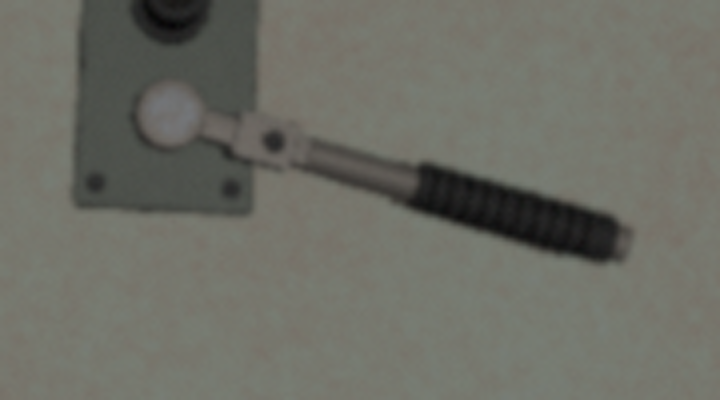

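View pics/wrist0.png

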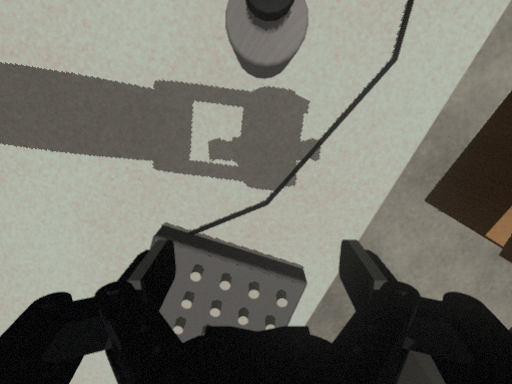

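{"op": "drive_tool", "data": {"series": [{"y": -0.4,"z": -1.3},{"y": -0.8,"z": -2.6},{"y": -1.2,"z": -3.9},{"y": -1.6,"z": -5.2},{"y": -2.0,"z": -6.6}], "hand": 0}}

```text
schema error: expected keys x, y, z, ax, ay, az
```

{"op": "drive_tool", "data": {"series": [{"y": -0.4,"z": -1.3},{"y": -0.8,"z": -2.6},{"y": -1.2,"z": -3.9},{"y": -1.6,"z": -5.2},{"y": -2.07,"z": -6.75}]}}

```text
schema error: expected keys x, y, z, ax, ay, az
```

{"op": "drive_tool", "data": {"series": [{"ax": 1.4},{"ax": 2.8},{"ax": 4.2},{"ax": 5.6},{"ax": 7.0}]}}

```text
schema error: expected keys x, y, z, ax, ay, az
```

{"op": "drive_tool", "data": {"series": [{"ax": 1.4,"x": 1},{"ax": 1.4,"x": 2},{"ax": 1.4,"x": 3},{"ax": 1.4,"x": 4},{"ax": 1.4,"x": 4}]}}

```text
schema error: expected keys x, y, z, ax, ay, az
```

```bash
python3 - <<'E'
from h import *
from scipy.spatial.transform import Rotation as R
s=sensors.state();q=s['tool_rot'];print(s['time'],s['tool_pos'],s['gripper_width'],s['contact_force']);print(R.from_quat(np.r_[q[1:],q[0]]).as_matrix().round(3))
grab('wrist','wrist1.png');d=grab('top','top1.png')
E
```

```text
0.15 [ 0.26480952 -0.56557884  0.23032111] 0.9994666148057921 [ 0.38898659 -0.02633184  0.36987473]
[[-0.001  0.424 -0.906]
 [ 0.002 -0.906 -0.424]
 [-1.    -0.002 -0.   ]]
```

View pics/wrist1.png

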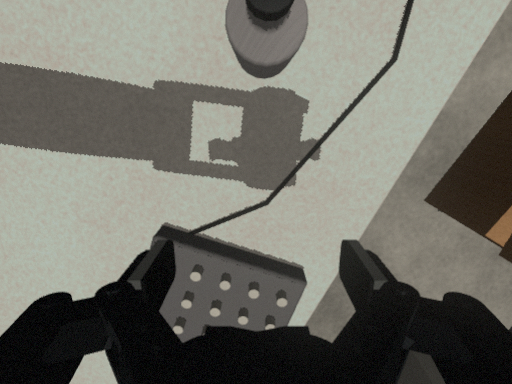

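View pics/top1.png

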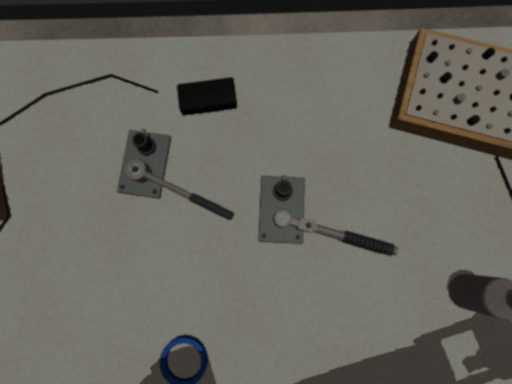

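The calls were refused because every row needs all six keys, so nothing moved. The pictures still show the starting scene.

{"op": "drive_tool", "data": {"series": [{"x": 0,"y": -0.4,"z": -1.3,"ax": 0,"ay": 0,"az": 0},{"x": 0,"y": -0.8,"z": -2.6,"ax": 0,"ay": 0,"az": 0},{"x": 0,"y": -1.2,"z": -3.9,"ax": 0,"ay": 0,"az": 0},{"x": 0,"y": -1.6,"z": -5.2,"ax": 0,"ay": 0,"az": 0},{"x": 0,"y": -2.0,"z": -6.6,"ax": 0,"ay": 0,"az": 0}], "hand": 0}}

```text
time: 0.67
tool_pos: [0.3939, -0.4497, 0.2312]
tool_rot: [-0.153, -0.69, -0.153, 0.69]
contact_force: [0.0, -0.8, 0.3]
gripper_width: 0.299
```

{"op": "drive_tool", "data": {"series": [{"x": 0,"y": -0.4,"z": -1.3,"ax": 0,"ay": 0,"az": 0},{"x": 0,"y": -0.8,"z": -2.6,"ax": 0,"ay": 0,"az": 0},{"x": 0,"y": -1.2,"z": -3.9,"ax": 0,"ay": 0,"az": 0},{"x": 0,"y": -1.6,"z": -5.2,"ax": 0,"ay": 0,"az": 0},{"x": 0,"y": -2.07,"z": -6.75,"ax": 0,"ay": 0,"az": 0}]}}

```text
time: 1.08
tool_pos: [0.5247, -0.3315, 0.2313]
tool_rot: [-0.153, -0.69, -0.153, 0.69]
contact_force: [-0.3, -0.6, 0.7]
gripper_width: -0.002
```

{"op": "drive_tool", "data": {"series": [{"x": 0,"y": 0,"z": 0,"ax": 1.4,"ay": 0,"az": 0},{"x": 0,"y": 0,"z": 0,"ax": 2.8,"ay": 0,"az": 0},{"x": 0,"y": 0,"z": 0,"ax": 4.2,"ay": 0,"az": 0},{"x": 0,"y": 0,"z": 0,"ax": 5.6,"ay": 0,"az": 0},{"x": 0,"y": 0,"z": 0,"ax": 7.0,"ay": 0,"az": 0}]}}

```text
time: 1.5
tool_pos: [0.5242, -0.3321, 0.2311]
tool_rot: [0.063, -0.704, 0.063, 0.704]
contact_force: [1.0, 0.3, 1.1]
gripper_width: 0.002
```

{"op": "drive_tool", "data": {"series": [{"x": 1,"y": 0,"z": 0,"ax": 1.4,"ay": 0,"az": 0},{"x": 2,"y": 0,"z": 0,"ax": 1.4,"ay": 0,"az": 0},{"x": 3,"y": 0,"z": 0,"ax": 1.4,"ay": 0,"az": 0},{"x": 4,"y": 0,"z": 0,"ax": 1.4,"ay": 0,"az": 0},{"x": 4,"y": 0,"z": 0,"ax": 1.4,"ay": 0,"az": 0}]}}

```text
time: 1.92
tool_pos: [0.5209, -0.3298, 0.1246]
tool_rot: [0.106, -0.696, 0.102, 0.703]
contact_force: [-2.1, 0.3, -1.6]
gripper_width: -0.0
```

```bash
python3 - <<'E'
from h import *
from scipy.spatial.transform import Rotation as R
s=sensors.state();q=s['tool_rot'];print(s['time'],s['tool_pos'],s['gripper_width'],s['contact_force']);print(R.from_quat(np.r_[q[1:],q[0]]).as_matrix().round(3))
grab('wrist','wrist2.png');d=grab('scene','scene2.png')
E
```

```text
1.9167 [ 0.52087712 -0.32979254  0.12458302] -0.0004513476607785012 [-2.14125146  0.30330814 -1.63195273]
[[-0.009 -0.291 -0.957]
 [ 0.007 -0.957  0.291]
 [-1.    -0.004  0.01 ]]
```

View pics/wrist2.png

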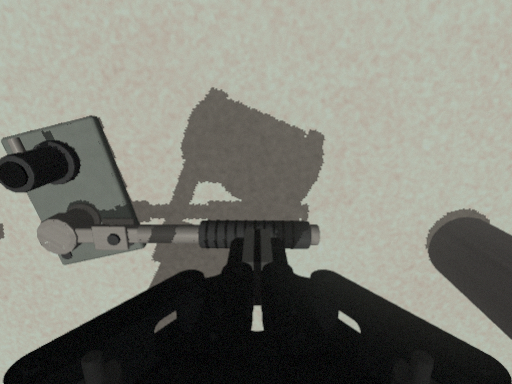

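View pics/scene2.png

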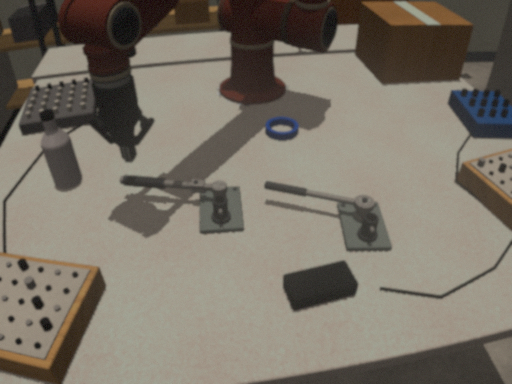

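```bash
python3 - <<'E'
from h import *
d=cams.grab_frame('wrist')
for n,u,v,z in [('grip',256,234,.045),('gend',309,234,.045),('gstart',199,234,.045),('bolt',57,235,.055),('hinge',114,239,.05)]: print(n,onz(d,u,v,z))
p=np.array([0.5209,-0.3298,.12]);
E
```

```text
grip [ 0.49279519 -0.32157457  0.045     ]
gend [ 0.47923663 -0.3665104   0.045     ]
gstart [ 0.50740178 -0.27319461  0.045     ]
bolt [ 0.54535111 -0.16107599  0.055     ]
hinge [ 0.52633206 -0.20232978  0.05      ]
```

{"op": "drive_tool", "data": {"series": [{"x": 0,"y": 0,"z": -0.4,"ax": 0,"ay": 0,"az": 0},{"x": 1,"y": 0,"z": -0.4,"ax": 0,"ay": 0,"az": 0},{"x": 2,"y": 0,"z": -0.4,"ax": 0,"ay": 0,"az": 0},{"x": 3,"y": 0,"z": -0.4,"ax": 0,"ay": 0,"az": 0},{"x": 3.8,"y": 0,"z": -0.4,"ax": 0,"ay": 0,"az": 0}]}}

```text
time: 2.48
tool_pos: [0.5353, -0.3363, 0.0371]
tool_rot: [-0.103, 0.7, -0.105, -0.698]
contact_force: [-0.1, 0.0, -0.8]
gripper_width: 0.0
```

```bash
python3 - <<'E'
from h import *
d=grab('wrist','wrist3.png')
s=sensors.state();print(s['time'],s['tool_pos'],s['contact_force'])
E
```

```text
2.5333 [ 0.53277506 -0.33436267  0.03243955] [-2.82535756  1.66593657 -1.94150549]
```

View pics/wrist3.png

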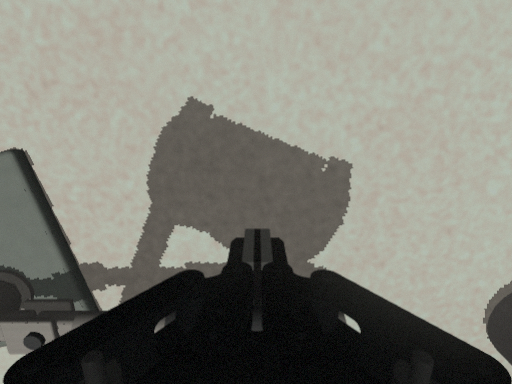

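{"op": "drive_tool", "data": {"series": [{"x": 0,"y": 0,"z": 0.2,"ax": 0,"ay": 0,"az": 0},{"x": 0,"y": 0,"z": 0.4,"ax": 0,"ay": 0,"az": 0},{"x": 0,"y": 0,"z": 0.6,"ax": 0,"ay": 0,"az": 0},{"x": 0,"y": 0,"z": 0.8,"ax": 0,"ay": 0,"az": 0},{"x": 0,"y": 0,"z": 0.8,"ax": 0,"ay": 0,"az": 0}]}}

```text
time: 2.95
tool_pos: [0.5145, -0.3299, 0.0381]
tool_rot: [-0.104, 0.7, -0.105, -0.699]
contact_force: [-0.2, 0.6, 0.3]
gripper_width: -0.001
```

{"op": "drive_tool", "data": {"series": [{"x": 0,"y": 0.03,"z": 0.23,"ax": 0.4,"ay": 0,"az": 0},{"x": 0,"y": 0.05,"z": 0.46,"ax": 0.8,"ay": 0,"az": 0},{"x": 0,"y": 0.06,"z": 0.7,"ax": 1.2,"ay": 0,"az": 0},{"x": 0,"y": 0.06,"z": 0.93,"ax": 1.6,"ay": 0,"az": 0},{"x": 0,"y": 0.06,"z": 1.16,"ax": 2.0,"ay": 0,"az": 0}]}}

```text
time: 3.37
tool_pos: [0.4874, -0.3238, 0.0381]
tool_rot: [-0.164, 0.689, -0.166, -0.686]
contact_force: [1.8, -2.4, -0.9]
gripper_width: -0.004
```

```bash
python3 - <<'E'
from h import *
d=grab('top','top4.png');grab('wrist','wrist4.png')
s=sensors.state();print(s['time'],s['tool_pos'],s['contact_force'])
E
```

```text
3.4667 [ 0.48660374 -0.32308003  0.03763104] [-0.24331283 -0.37263404  0.89805487]
```

View pics/top4.png

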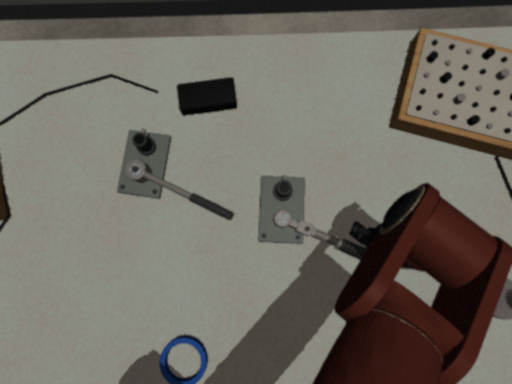

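View pics/wrist4.png

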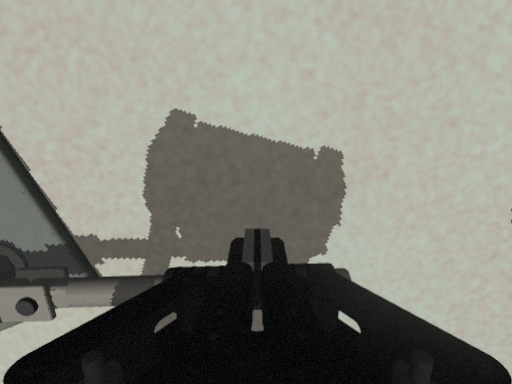

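{"op": "drive_tool", "data": {"series": [{"x": 0,"y": 0.02,"z": 0.23,"ax": 0.4,"ay": 0,"az": 0},{"x": 0,"y": 0.03,"z": 0.46,"ax": 0.8,"ay": 0,"az": 0},{"x": 0,"y": 0.03,"z": 0.7,"ax": 1.2,"ay": 0,"az": 0},{"x": 0,"y": 0.03,"z": 0.93,"ax": 1.6,"ay": 0,"az": 0},{"x": 0,"y": 0.02,"z": 1.16,"ax": 2.0,"ay": 0,"az": 0}]}}

```text
time: 3.88
tool_pos: [0.4612, -0.3113, 0.0378]
tool_rot: [-0.223, 0.672, -0.225, -0.669]
contact_force: [2.0, -3.0, 0.1]
gripper_width: -0.001
```

```bash
python3 - <<'E'
from h import *
d=grab('top','top5.png');e=grab('wrist','wrist5.png')
cv2.imwrite('pics/c5.png',np.hstack([cv2.resize(d['img'][180:280,240:400],(614,384),interpolation=cv2.INTER_CUBIC)[:, :400],e['img'][:,:400]]))
s=sensors.state();print(s['time'],s['tool_pos'],s['contact_force'])
E
```

```text
3.9833 [ 0.46055211 -0.31024223  0.0372392 ] [-0.25473338 -0.13325141  0.48747601]
```

View pics/c5.png

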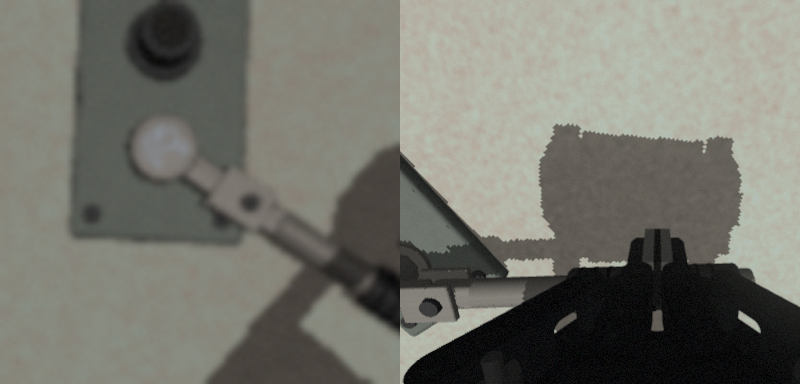

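The wrench is still straight: bolt (163,147), pin (250,201) and tube (335,253) all lie at about 32°. I'll keep going.

{"op": "drive_tool", "data": {"series": [{"x": 0,"y": 0.01,"z": 0.12,"ax": 0.2,"ay": 0,"az": 0},{"x": 0,"y": 0.02,"z": 0.23,"ax": 0.4,"ay": 0,"az": 0},{"x": 0,"y": 0.02,"z": 0.35,"ax": 0.6,"ay": 0,"az": 0},{"x": 0,"y": 0.02,"z": 0.46,"ax": 0.8,"ay": 0,"az": 0},{"x": 0,"y": 0.02,"z": 0.58,"ax": 1.0,"ay": 0,"az": 0}]}}

```text
time: 4.4
tool_pos: [0.4485, -0.3016, 0.0366]
tool_rot: [-0.253, 0.66, -0.253, -0.66]
contact_force: [1.3, -2.3, 1.0]
gripper_width: 0.0
```

{"op": "drive_tool", "data": {"series": [{"x": 0,"y": 0.01,"z": 0.12,"ax": 0.2,"ay": 0,"az": 0},{"x": 0,"y": 0.02,"z": 0.23,"ax": 0.4,"ay": 0,"az": 0},{"x": 0,"y": 0.02,"z": 0.35,"ax": 0.6,"ay": 0,"az": 0},{"x": 0,"y": 0.02,"z": 0.46,"ax": 0.8,"ay": 0,"az": 0},{"x": 0,"y": 0.02,"z": 0.58,"ax": 1.0,"ay": 0,"az": 0}]}}

```text
time: 4.82
tool_pos: [0.4388, -0.2942, 0.037]
tool_rot: [-0.281, 0.651, -0.283, -0.646]
contact_force: [6.1, -10.7, -5.3]
gripper_width: 0.002
```

```bash
python3 - <<'E'
from h import *
d=grab('top','top6.png');e=grab('wrist','wrist6.png')
cv2.imwrite('pics/c6.png',np.hstack([cv2.resize(d['img'][180:280,240:400],(614,384),interpolation=cv2.INTER_CUBIC)[:, :400],e['img'][:,:400]]))
s=sensors.state();print(s['time'],s['tool_pos'],s['contact_force'])
E
```

```text
4.9167 [ 0.438398   -0.29390582  0.03683861] [ 5.45256782 -8.65807711 -3.06068271]
```

View pics/c6.png

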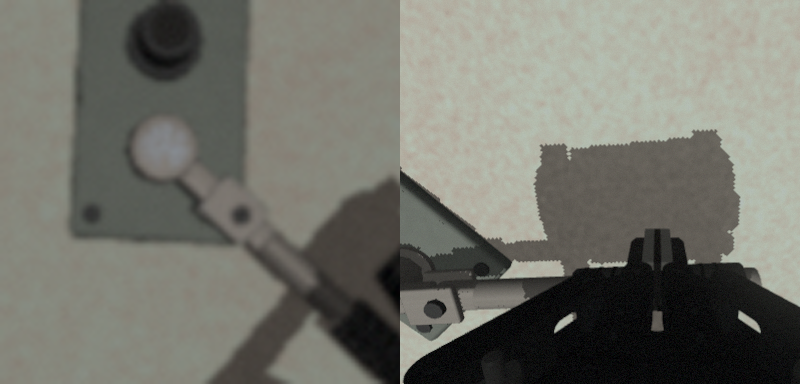

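Force is up to about 10 N and the head has stopped at about 41°, so the bolt is home. Now I'll arc about the hinge.

{"op": "drive_tool", "data": {"series": [{"x": 0,"y": 0.03,"z": 0.16,"ax": 0.2,"ay": 0,"az": 0},{"x": 0,"y": 0.05,"z": 0.32,"ax": 0.5,"ay": 0,"az": 0},{"x": 0,"y": 0.07,"z": 0.48,"ax": 0.8,"ay": 0,"az": 0},{"x": 0,"y": 0.08,"z": 0.64,"ax": 1.2,"ay": 0,"az": 0},{"x": 0,"y": 0.08,"z": 0.8,"ax": 1.6,"ay": 0,"az": 0}]}}

```text
time: 5.33
tool_pos: [0.4233, -0.2815, 0.037]
tool_rot: [-0.325, 0.63, -0.328, -0.625]
contact_force: [4.6, -12.4, -4.8]
gripper_width: -0.002
```

```bash
python3 - <<'E'
from h import *
d=grab('top','top7.png');e=grab('wrist','wrist7.png')
cv2.imwrite('pics/c7.png',np.hstack([cv2.resize(d['img'][180:280,240:400],(614,384),interpolation=cv2.INTER_CUBIC)[:, :400],e['img'][:,:400]]))
s=sensors.state();print(s['time'],s['tool_pos'],s['contact_force'])
E
```

```text
5.4333 [ 0.42273892 -0.28095853  0.03684538] [ 2.15759564 -9.77927895 -3.57385408]
```

View pics/c7.png

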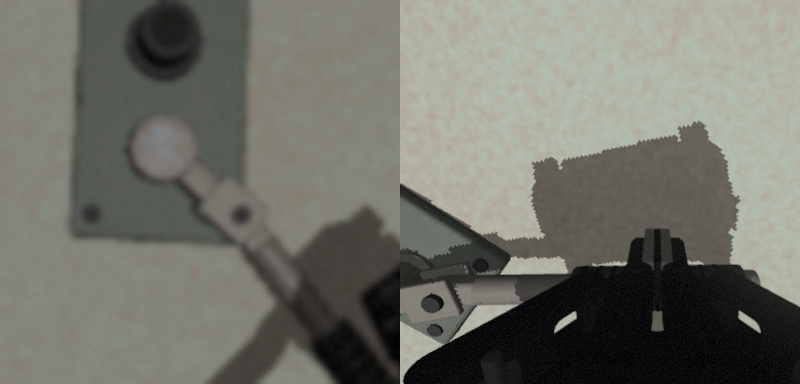

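The hinge is kinking by about 10°. I'll add about another 10°.

{"op": "drive_tool", "data": {"series": [{"x": 0,"y": 0.03,"z": 0.16,"ax": 0.4,"ay": 0,"az": 0},{"x": 0,"y": 0.05,"z": 0.32,"ax": 0.8,"ay": 0,"az": 0},{"x": 0,"y": 0.07,"z": 0.48,"ax": 1.2,"ay": 0,"az": 0},{"x": 0,"y": 0.08,"z": 0.64,"ax": 1.6,"ay": 0,"az": 0},{"x": 0,"y": 0.08,"z": 0.76,"ax": 2.0,"ay": 0,"az": 0}]}}

```text
time: 5.85
tool_pos: [0.41, -0.2672, 0.0369]
tool_rot: [-0.378, 0.598, -0.382, -0.594]
contact_force: [2.2, -12.8, -3.2]
gripper_width: 0.001
```

```bash
python3 - <<'E'
from h import *
d=grab('top','top8.png');e=grab('wrist','wrist8.png')
cv2.imwrite('pics/c8.png',np.hstack([cv2.resize(d['img'][180:280,240:400],(614,384),interpolation=cv2.INTER_CUBIC)[:, :400],e['img'][:,:400]]))
s=sensors.state();print(s['time'],s['tool_pos'],s['contact_force'])
E
```

```text
5.95 [ 0.40976116 -0.26669413  0.03680753] [  1.11439553 -10.28439037  -2.45721405]
```

View pics/c8.png

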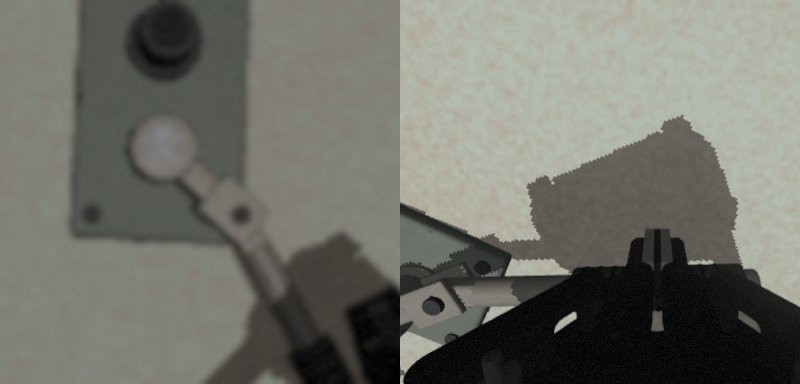

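Kink is about 20° (head line about 41°, tube about 61°). I'll back off along -z and lift clear.

{"op": "drive_tool", "data": {"series": [{"x": 0,"y": 0,"z": -0.4,"ax": 0,"ay": 0,"az": 0},{"x": 0,"y": 0,"z": -0.9,"ax": 0,"ay": 0,"az": 0},{"x": 0,"y": 0,"z": -1.4,"ax": 0,"ay": 0,"az": 0},{"x": 0,"y": 0,"z": -1.8,"ax": 0,"ay": 0,"az": 0},{"x": 0,"y": 0,"z": -1.8,"ax": 0,"ay": 0,"az": 0}]}}

```text
time: 6.37
tool_pos: [0.4289, -0.306, 0.036]
tool_rot: [0.38, -0.596, 0.38, 0.597]
contact_force: [0.2, 0.5, -0.1]
gripper_width: 0.002
```

{"op": "drive_tool", "data": {"series": [{"x": -1,"y": 0,"z": -0.5,"ax": 0,"ay": 0,"az": 0},{"x": -2,"y": 0,"z": -1,"ax": 0,"ay": 0,"az": 0},{"x": -3,"y": 0,"z": -1.5,"ax": 0,"ay": 0,"az": 0},{"x": -4,"y": 0,"z": -2,"ax": 0,"ay": 0,"az": 0},{"x": -5,"y": 0,"z": -2.5,"ax": 0,"ay": 0,"az": 0}]}}

```text
time: 6.78
tool_pos: [0.4548, -0.3612, 0.1617]
tool_rot: [0.38, -0.596, 0.379, 0.597]
contact_force: [0.4, -0.3, 0.0]
gripper_width: -0.004
```

{"op": "drive_tool", "data": {"series": [{"x": -0.5,"y": 0,"z": -1,"ax": 0,"ay": 0,"az": 0},{"x": -0.5,"y": 0,"z": -2,"ax": 0,"ay": 0,"az": 0},{"x": -0.5,"y": 0,"z": -3,"ax": 0,"ay": 0,"az": 0},{"x": -0.5,"y": 0,"z": -4,"ax": 0,"ay": 0,"az": 0},{"x": -0.5,"y": 0,"z": -4,"ax": 0,"ay": 0,"az": 0}]}}

```text
time: 7.2
tool_pos: [0.498, -0.4547, 0.1728]
tool_rot: [0.38, -0.596, 0.38, 0.597]
contact_force: [-0.4, 0.6, 0.4]
gripper_width: -0.0
```

```bash
python3 - <<'E'
from h import *
d=grab('top','top9.png')
cv2.imwrite('pics/c9.png',cv2.resize(d['img'][180:330,230:430],(800,600),interpolation=cv2.INTER_CUBIC))
s=sensors.state();print(s['time'],s['tool_pos'],s['contact_force'])
E
```

```text
7.25 [ 0.49744094 -0.45291238  0.17258316] [-0.23413256 -0.07993172  0.05648247]
```

View pics/c9.png

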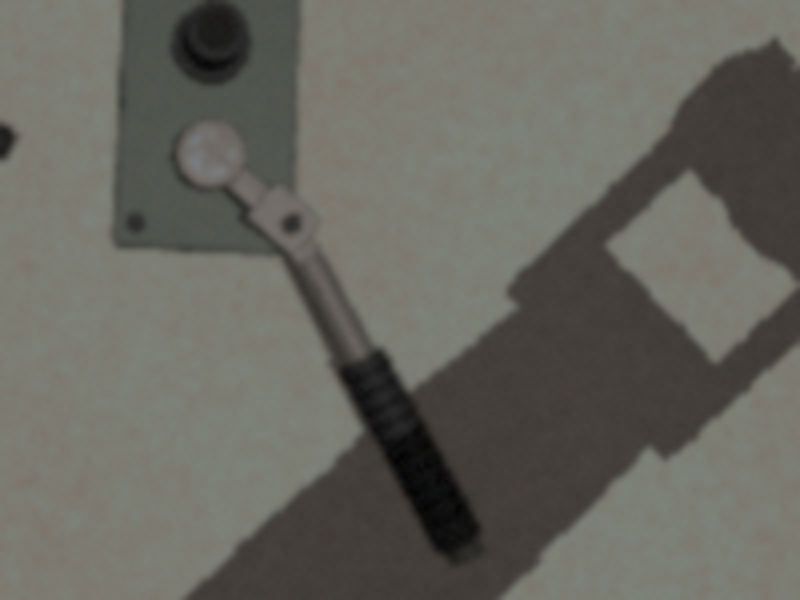

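View pics/top9.png

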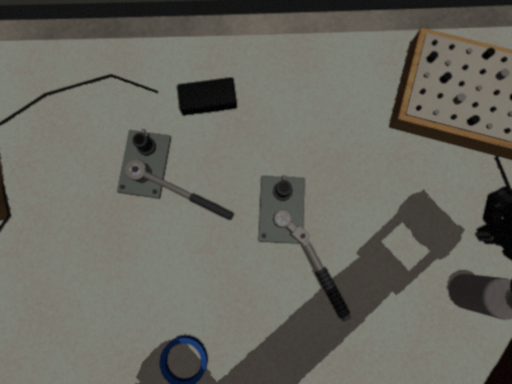

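The arm is clear. Bolt (210,154) to pin (291,224) lies at 41° and pin to grip end (462,550) at 62°, so the kink is about 21°. The ratchet end is still at (232,216), as at the start.

```bash
python3 - <<'E'
from h import *
d=cams.grab_frame('top')
f=lambda u,v,z:onz(d,230+u/4,180+v/4,z)[:2]
b,h,e=f(210,154,.058),f(291,224,.055),f(462,550,.045)
a=lambda p:np.degrees(np.arctan2(p[1],p[0]))
print(a(h-b),a(e-h), a(h-b)-a(e-h))
workorder.job_done()
E
```

```text
-131.86341194561297 -153.73678846971177 21.873376524098802
the job is handed in; nothing more can be done
```

I ran the torque wrench's bolt home and broke its hinge over to a kink of about 22°, then backed the arm off and handed the job in at about 7.3 s.

- **Bolt:** with the fingers shut, I pushed the grip clockwise from its far side. The bolt turned about 24° before the push force rose to roughly 10–13 N and the head stopped.
- **Hinge:** I then swung the grip about the hinge pin. The last top view gave a bend of 21.9°, calculated with the camera calibration; a direct pixel estimate gave about 21.5°. That is well short of the 45° end stop.
- **Ratchet:** it sits in the same place in the image as at the start, so it was not turned.
- **Release:** the fingers are well clear of the wrench, and the measured contact force is about 0 N.

My first four move calls were refused because rows need all six keys; nothing moved. No checks failed or disagreed.

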